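# Rebuild the mixer head

### The arm

A 6-joint arm with a two-finger parallel gripper is mounted at the origin on a cart in front of the work surface, level with it; the furniture and walls round the work are solid. World frame = base frame: x ahead of the robot, y to its left, z up, the work surface at z = 0. Lengths are in m, angles in rad, forces in N, time in s.
With the tool pointing down it reaches from about 0.275 to 0.775 m from the base axis. Payload 14.6 kg.
Tool frame: the origin (TCP) lies at the very end of the fingers, on their centre line; the grasp point (between the pads) lies 19 mm behind it; z points along the fingers, x is the direction in which the jaws open and shut, and the axes are right-handed (so a half turn about z gives the same grasp; the last joint's range is limited). The gripper opens to 85 mm and grips with 20 to 120 N. Pads are 22 mm wide; open, the fingers measure 114 mm over their backs; the gripper's body (76 mm by 85 mm) begins 54 mm behind the grasp point. The pads swing forward as they close: fully open they stand 13 mm farther back than shut.
Start: joints at [-1.49, 0.263, -0.048, 1.259, 0, 1.415], TCP at [0.123, -0.51, 0.211] pointing down, gripper open.
Joint ranges: [-2.65, 2.65], [-0.89, 1.7], [-1.18, 1.37], [-2.13, 2.11], [-1.35, 1.29], [-3.14, 3.14]. Speed limits (rad/s): [1.89, 1.89, 2.57, 2.79, 3.14, 3.14].

### API

Orientations are given as a rotation vector (axis times angle).
In Python, from bench import ctrl gives the robot as it stands.
- The arm moves only by the tool drive_tool, never from a script. Its argument "steps" is a list of rows, each a list of 6 numbers: the shift along the world's x, y, z in mm, then the turn, a rotation vector about the world's x, y, z in rad. In form: [[dx, dy, dz, rx, ry, rz], ...]. A call has 1 to 8 rows; each row is the pose to reach, as a shift and turn from the pose commanded when the call began; what a row does not reach only later rows make up. A row lasts 1/12 s, in which the tool goes at most 41.7 mm and 7.16 degrees, less where a joint would pass 70% of its speed; a pose out of reach is approached as far as the arm can. A call with a gripper value outside its range is refused whole. "claw" is the opening, from -1 (shut) to 1 (fully open), set as the call begins (left out, the last holds). The fingers move at their own pace and stop on an object; the grip force is fixed at half the most. Time passes only in rows, so rows that repeat a pose let the fingers close. It gives the time, the measured TCP pose, the force and the opening at its end, in the units of the state.
- ctrl.sense(): the state, without advancing time (a new reading comes with each control period).
- ctrl.get_image(name): name is "scene" or "side" or "wrist"; returns the picture (400x640x3 uint8, red, green, blue); there is no depth.
- ctrl.camera_info(name): a dict with "fx", "fy", "cx", "cy" (pixels), "view" (4x4, takes a point from world to camera coordinates); the wrist camera has in their place "tool_from_camera" (4x4, takes a point from camera to tool coordinates, whose origin is the TCP and whose axes are the tool frame's). Camera axes: x right, y down, z forward; pixel columns grow to the right and rows downward; lengths in m; the calibration is good to about 2 mm. The wrist camera is an equidistant fisheye: a pixel r from the principal point sees the ray r / f radians off the axis. A picture is of the moment at which its call begins: read the wrist's pose just before it. camera_info takes no time and is no camera call.
- ctrl.close_job(): hands the job in, once; it reports no verdict.
Trained networks look in the newest picture that a camera, given by its name, has taken for a name from the list of things; names that differ only in an ending like _2 or _b are one class to them, and where a whole thing is asked for, a point or a joint stands for the part that bears it (a point fixed in the world has none). Each returns a list of dicts, best first, with "p" (0 to 1); they miss things now and then, are a little off and sometimes report something else, mostly with a low value. They report only what shows in the picture. A call takes as long as a camera call. They do not tell look-alikes from the thing itself.
- ctrl.find_in(camera, name): "at" ([column, row] in pixels, amid what is visible of it).
- ctrl.place_of(camera, name): "at" ([column, row] in pixels: a listed point, or the origin of a listed thing).
The state is a dict: "clock": time; "q": joint angles; "dq": joint speeds; "effort": joint torques, N m; "tool_pos": TCP position; "eef_rot": TCP orientation; "force": force on the tool from outside, world axes, zero at the start; "wrist_torque": the same for the moment, N m; "finger_gap": finger opening in m.
Only numpy, scipy, OpenCV 4.12 (cv2) and the standard library are available. Lean on these libraries where they do the work, as an engineer would, in place of code of your own. Each camera call takes 0.05 s, during which the arm holds its last target. There are 200 camera calls.

### The job

Put the cleaned mixer head together again: into the bore of the grey housing lower first the support spider (the ring with the stepped foot), then the tall grid ring, then the low grid ring, each with its notches over the housing's two keys and fully home, so that each bar lies square across the one below. Then lay the eared locking ring on the top flange and turn it clockwise, seen from above, until both ears lie fully under the hooks. Leave the other things on the bench where they are.

Things in the scene. Friction and masses are not known exactly. Their poses are not given: they have to be found in the camera images.
- housing_mouth (a point): Fixed grey cast housing 160 mm across: this point is on the bore axis, level with its flat top flange, 81 mm above the bench; z up. Bore 100 mm, chamfered to 108 mm at the mouth. A pipe stub sticks out along +x to 102 mm from the axis, its top 16 mm below the flange. Half-turn symmetric but for the stub.
- housing_ledge (a point): Centre of the ledge in the housing's bore, 59 mm below the mouth, which carries the spider's rim; inside the ledge the bore narrows to 88 mm and is 8 mm deeper, for the spider's foot. Axes as the housing's.
- housing_key (a point): Top of the key at the housing's +y, 13 mm below the mouth, 47.5 mm from the axis; an equal one stands at -y. Each is 8 mm wide, reaches 5 mm into the bore and runs down to the ledge; rounded top.
- housing_hook (a point): Top of the bayonet hook at the housing's +x (an equal one at -x), 17 mm above the flange, 70 mm from the axis. 50 mm wide; overhangs inward to 60 mm from the axis, 10 mm clear under it; post's inner face 73 mm from the axis; a stop closes its clockwise end, so ears enter from the counter-clockwise side (seen from above).
- spider_mid (a point): Centre of the steel support spider, 22 mm high (11 mm above its underside). Ring 96 mm outside, 76 mm inside, two opposite notches 13 mm wide, 5.5 mm deep in its edge, bar across along its x, flush with its top; z up. Lowest 6 mm is a foot 84 mm wide. Bar 16 mm wide. Notches at its +y and -y. Home: its x along the housing's x, either way round, this point 54 mm below the mouth.
- tall_grid_mid (a point): Centre of the steel tall grid, 24 mm high (12 mm above its underside). Ring 96 mm outside, 76 mm inside, two opposite notches 13 mm wide, 5.5 mm deep in its edge, bar across along its x, flush with its top; z up. Bar 12 mm wide; four thin blades square to it in the lowest 6 mm. Notches at its +x and -x. Home: its x along the housing's y, either way, this point 31 mm below the mouth.
- low_grid_mid (a point): Centre of the steel low grid, 18 mm high (9 mm above its underside). Ring 96 mm outside, 76 mm inside, two opposite notches 13 mm wide, 5.5 mm deep in its edge, bar across along its x, flush with its top; z up. Bar 12 mm wide; four thin blades parallel to it in the lowest 5 mm. Notches at its +y and -y. Home: its x along the housing's x, either way, this point 10 mm below the mouth.
- lock_ring_mid (a point): Steel locking ring, on its axis, 11 mm above its underside; z up. 112 mm outside, 80 mm inside, 7 mm thick; ears 36 mm wide at its +x and -x, 138 mm tip to tip; raised bar along x, 12 mm wide, top 22 mm above the underside. On the flange: this point 11 mm above the mouth. Ears pass the hooks 45 to 90 degrees before (counter-clockwise of) the housing's x; locked: x along the housing's x, either way.
- loose_roll: Bystander, loose, to be left alone: dark blue roll, about 106x20x16 mm; origin at the centre of its underside.
- marker: Bystander, loose, to be left alone: white marker pen with black cap, 135x17 mm; origin at the centre of its underside.
- masking_roll: Bystander, loose, to be left alone: cream roll of tape, 92 mm across, 25 mm high; origin at the centre of its underside.
- tape_roll: Bystander, loose, to be left alone: tan roll of wide tape, 96 mm across, 48 mm high; origin at the centre of its underside.
- stamp: Bystander, loose, to be left alone: wooden hand stamp standing upright, 50x26 mm foot, 74 mm high; origin at the centre of its underside.
Not all that is in view belongs to the job. Leave any green look-alike of the part that bears spider_mid alone.

How it is judged:
On the way, in this order (a step that is already met when the one before it is completed fails the run):
1. the support spider sits home on the ledge (z of spider_mid in the frame of housing_mouth between -0.058 and -0.05 m and horizontal distance between spider_mid and housing_mouth below 0.005 m and angle between spider_mid's own z axis and vertical below 0.07 rad and angle between the x axis of spider_mid and the x axis of housing_mouth, either way round below 0.12 rad), for 0.2 s.
2. the tall grid sits home on the spider, its bar across the spider's (all of step 1 and z of tall_grid_mid in the frame of housing_mouth between -0.035 and -0.027 m and horizontal distance between tall_grid_mid and housing_mouth below 0.005 m and angle between tall_grid_mid's own z axis and vertical below 0.07 rad and angle between the x axis of tall_grid_mid and the y axis of housing_mouth, either way round below 0.12 rad), for 0.2 s.
3. the low grid sits home on the tall grid, its bar across the tall grid's (all of step 2 and z of low_grid_mid in the frame of housing_mouth between -0.014 and -0.006 m and horizontal distance between low_grid_mid and housing_mouth below 0.005 m and angle between low_grid_mid's own z axis and vertical below 0.07 rad and angle between the x axis of low_grid_mid and the x axis of housing_mouth, either way round below 0.12 rad), for 0.2 s.
At the end, for the whole second after the job is handed in: Spider, tall grid and low grid sit home on the keys (height 4 mm, off axis 5 mm, tilt 4 degrees, bars 7 degrees); the locking ring is flat on the flange (3 mm, off axis 8 mm), ears within 10 degrees of the hooks' middle; all released, at rest, no bystander moved over 30 mm (all of step 3 and z of lock_ring_mid in the frame of housing_mouth between 0.008 and 0.014 m and horizontal distance between lock_ring_mid and housing_mouth below 0.008 m and angle between lock_ring_mid's own z axis and vertical below 0.07 rad and angle between the x axis of lock_ring_mid and the x axis of housing_mouth, either way round below 0.18 rad and linear speed of each of spider, tall_grid, low_grid, lock_ring below 0.02 m/s); the robot touches nothing.
It fails at once if a bystander is pushed more than 30 mm from its place (distance of any of loose_roll, marker, masking_roll, tape_roll, stamp from where it was at the start of the episode above 0.03 m).
It also fails if it takes over 72 s, if anything falls off the work surface, if the arm or the gripper's body presses on something with over 40 N, if the wrist force passes 120 N, or if a joint passes its speed limit or range.

## Working session

There is one attempt and no reset: what is moved stays moved. The work goes in short steps, Python scripts to look and compute and a tool call to move; the robot and the scene stay as the last step left them, time stands still between calls to the robot, and variables do not carry over. Pictures are saved under pics/ and viewed, about 8 in all and at most 12, crops included, and the job is handed in when it is done.

Besides the shell and the picture viewer there is one more tool, called as name(argument=value, ...), one argument or row to a line, values as JSON. drive_tool: Moves the arm, as the interface text tells. Its arguments: {"type":"object","properties":{"steps":{"type":"array","items":{"type":"array","items":{"type":"number"}}},"claw":{"type":"number"}},"required":["steps"]}

```bash
mkdir -p pics && ls && cat > h.py <<'E'
import numpy as np, cv2
from scipy.spatial.transform import Rotation as R
from bench import ctrl
def shot(c,fn=None):
    s=ctrl.sense(); im=ctrl.get_image(c)
    if fn: cv2.imwrite('pics/'+fn,im[:,:,::-1])
    return s,im
def ray(c,px,s=None):
    i=ctrl.camera_info(c); u=(px[0]-i['cx'])/i['fx']; v=(px[1]-i['cy'])/i['fy']
    if c=='wrist':
        r=np.hypot(u,v); d=np.array([0,0,1.]) if r<1e-9 else np.array([u/r*np.sin(r),v/r*np.sin(r),np.cos(r)])
        T=np.eye(4); T[:3,:3]=R.from_rotvec(s['eef_rot']).as_matrix(); T[:3,3]=s['tool_pos']
        M=T@np.array(i['tool_from_camera'])
    else:
        d=np.array([u,v,1.]); M=np.linalg.inv(np.array(i['view']))
    return M[:3,3],M[:3,:3]@d
def at_z(c,px,z,s=None):
    o,d=ray(c,px,s); return o+d*(z-o[2])/d[2]
E
python3 - <<'E'
from h import *
s,im=shot('scene','scene0.png'); s2,im2=shot('side','side0.png')
print(s)
Z=dict(housing_mouth=.081,housing_key=.068,housing_hook=.098,spider_mid=.011,tall_grid_mid=.012,low_grid_mid=.009,lock_ring_mid=.011,loose_roll=0,marker=0,masking_roll=0,tape_roll=0,stamp=0)
for n,z in Z.items():
  for c in('scene','side'):
    for d in ctrl.place_of(c,n)[:3]: print(n,c,np.round(d['at'],1),round(d['p'],2),np.round(at_z(c,d['at'],z)[:2],4))
for c in('scene','side','wrist'): print(c,ctrl.camera_info(c))
E
```

```text
pics
{'clock': 0.0, 'q': array([-1.49028732e+00,  2.63533108e-01, -4.89513888e-02,  1.25941297e+00,
        5.93802783e-06,  1.41549463e+00]), 'dq': array([ 2.61691676e-04,  1.03004694e-03,  4.47492285e-04, -9.63171753e-05,
       -1.01648710e-03,  1.03879741e-03]), 'effort': array([ 1.76039415e-03, -6.37598205e+01,  3.84574521e+01,  1.34887864e-02,
        5.14523686e-05,  1.53565003e-05]), 'tool_pos': array([ 0.12262717, -0.51016042,  0.21051453]), 'eef_rot': array([-2.46669459e+00,  1.94420277e+00,  1.16933288e-03]), 'force': array([0.09922115, 0.22751951, 0.3462503 ]), 'wrist_torque': array([ 0.05187747,  0.04609286, -0.00508877]), 'finger_gap': 0.08547751236786055}
housing_mouth scene [337.8 206. ] 0.57 [0.4747 0.0134]
housing_mouth side [291.4 212.9] 0.68 [ 0.4725 -0.0033]
housing_mouth side [293.3 225. ] 0.22 [ 0.4674 -0.0587]
housing_key scene [335.6 213.5] 0.77 [0.4609 0.0361]
housing_key side [280.2 206.4] 0.55 [0.4464 0.0517]
housing_hook scene [312.6 198.2] 0.78 [0.5436 0.0622]
housing_hook scene [372.5 179.3] 0.35 [ 0.506  -0.1859]
housing_hook side [304.9 193.1] 0.58 [0
[... 1526 characters left out ...]
29, -0.24752803,  0.00217707, -0.54374772],
       [-0.15456013, -0.61180481, -0.77576159,  0.1640282 ],
       [ 0.19335468,  0.75128207, -0.63102236,  1.1147    ],
       [ 0.        ,  0.        ,  0.        ,  1.        ]])}
wrist {'fx': 309.70691628693146, 'fy': 309.70691628693146, 'cx': 320.1020257267008, 'cy': 202.41256555336997, 'tool_from_camera': array([[ 9.99999795e-01, -6.62309876e-05, -6.37302599e-04,
        -1.00791704e-03],
       [ 2.50166562e-04,  9.56056473e-01,  2.93182464e-01,
        -7.41399985e-02],
       [ 5.89879511e-04, -2.93182564e-01,  9.56056294e-01,
        -1.63345283e-01],
       [ 0.00000000e+00,  0.00000000e+00,  0.00000000e+00,
         1.00000000e+00]])}
```

```bash
python3 - <<'E'
import cv2,numpy as np
a=cv2.imread('pics/scene0.png')[90:390,90:490];b=cv2.imread('pics/side0.png')[90:390,150:550]
cv2.imwrite('pics/both0.png',cv2.resize(np.vstack([a,b]),(800,1200))[:, :])
cv2.imwrite('pics/s0.png',cv2.resize(a,(800,600)));cv2.imwrite('pics/d0.png',cv2.resize(b,(800,600)))
E
```

```text
(no output)
```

View pics/s0.png

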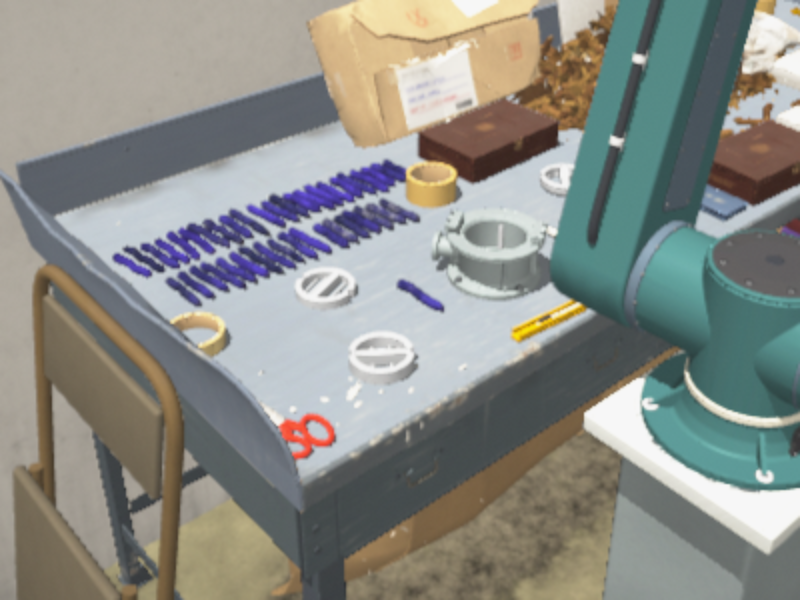

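View pics/d0.png

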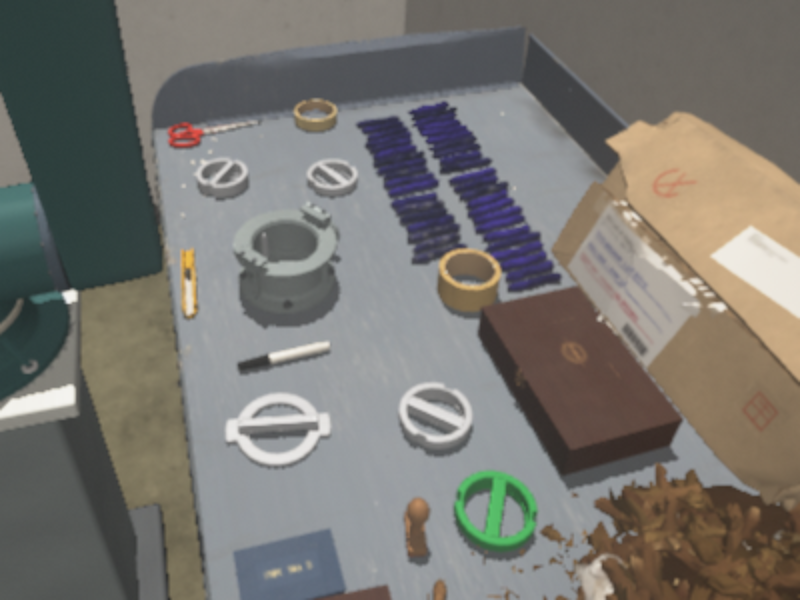

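The side picture shows the steel spider candidates: grey ring at crop (435,415) ≈ px (367,297), and the green look-alike at (495,512) ≈ px (397,345), which I'll leave. The lock ring with ears is at px (289,304). The grids are at px (261,178), the tall one, and (316,178), the low one. The housing is at about (0.474, 0). I'll move to a near view of the spider and housing.

drive_tool(
  steps=[
    [40,25,20,0,0,0],
    [80,48,40,0,0,0],
    [115,70,60,0,0,0],
    [150,90,80,0,0,0],
    [185,112,90,0,0,0],
    [220,134,90,0,0,0],
    [255,155,90,0,0,0],
    [290,176,90,0,0,0],
  ],
  claw=-0.3,
)

```text
clock: 1.97
tool_pos: [0.3943, -0.3452, 0.3013]
eef_rot: [2.467, -1.945, 0.002]
force: [0.7, -0.8, 0.2]
finger_gap: 0.0299
```

drive_tool(
  steps=[
    [30,20,0,0,0,0],
    [60,40,0,0,0,0],
    [90,60,0,0,0,0],
    [120,80,0,0,0,0],
    [150,100,0,0,0,0],
    [160,110,0,0,0,0],
    [160,110,0,0,0,0],
  ],
)

```text
clock: 2.55
tool_pos: [0.5547, -0.2343, 0.2998]
eef_rot: [-2.47, 1.941, 0.001]
force: [-0.5, 0.6, 0.3]
finger_gap: 0.0299
```

```bash
cat >> h.py <<'E'
def topdown(im,s,ctr,z,half=.1,ppm=2000):
    "rectified view from above of plane z: right=+x world, up=+y world"
    i=ctrl.camera_info('wrist'); T=np.eye(4); T[:3,:3]=R.from_rotvec(s['eef_rot']).as_matrix(); T[:3,3]=s['tool_pos']
    W=np.linalg.inv(T@np.array(i['tool_from_camera'])); n=int(2*half*ppm)
    g=(np.arange(n)+.5)/ppm-half; X,Y=np.meshgrid(ctr[0]+g,ctr[1]-g)
    P=np.stack([X,Y,np.full_like(X,z)],-1)@W[:3,:3].T+W[:3,3]
    r=np.hypot(P[...,0],P[...,1]); k=np.arctan2(r,P[...,2])/np.maximum(r,1e-9)
    return cv2.remap(im,(i['cx']+i['fx']*k*P[...,0]).astype(np.float32),(i['cy']+i['fy']*k*P[...,1]).astype(np.float32),cv2.INTER_CUBIC)
def yawx(s):
    x=R.from_rotvec(s['eef_rot']).as_matrix()[:,0]; return np.degrees(np.arctan2(x[1],x[0]))
E
python3 - <<'E'
from h import *
s,im=shot('wrist','w1.png'); print(s['clock'],s['tool_pos'],yawx(s),s['q'],s['finger_gap'])
np.savez('w1.npz',im=im,pos=s['tool_pos'],rot=s['eef_rot'])
for n,z in dict(housing_mouth=.081,housing_key=.068,housing_hook=.098,spider_mid=.011,lock_ring_mid=.011,tall_grid_mid=.012,low_grid_mid=.009).items():
    for d in ctrl.place_of('wrist',n)[:3]: print(n,np.round(d['at'],1),round(d['p'],2),np.round(at_z('wrist',d['at'],z,s)[:2],4))
E
```

```text
2.55 [ 0.55469099 -0.23433989  0.29984392] -76.30756902238042 [-5.35211116e-01  4.01411435e-01  3.99699261e-01  1.56986331e+00
  4.41255682e-04  2.36740326e+00] 0.029854130618464016
housing_mouth [140.2 186.1] 0.59 [0.4751 0.0135]
housing_key [124.4 193. ] 0.74 [0.4522 0.0508]
housing_hook [114.7 140.5] 0.59 [0.5372 0.0542]
spider_mid [468.5 147.3] 0.86 [ 0.6356 -0.4544]
spider_mid [257.3  14.3] 0.57 [ 0.7491 -0.091 ]
lock_ring_mid [13.2 65.9] 0.49 [0.6342 0.4689]
tall_grid_mid [ 45.7 174.6] 0.91 [0.4169 0.31  ]
low_grid_mid [69.1 80.2] 0.84 [0.6102 0.2564]
```

View pics/w1.png

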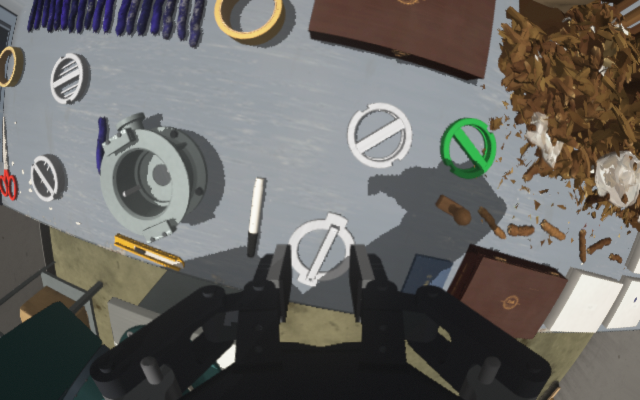

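The wrist view shows the steel spider at px (380,135) with its bar rising to the right, the green one at (468,147), and the lock ring at (322,250). The housing is at (150,180) with hooks at (132,122) and (160,230), the low grid at (69,78), and the tall grid at (46,177). Next I'll fit templates for exact poses.

```bash
cat >> h.py <<'E'
from scipy.optimize import minimize
from scipy.ndimage import map_coordinates
_g=np.arange(-.075,.0751,.001); GX,GY=[a.ravel() for a in np.meshgrid(_g,_g)]; RR=np.hypot(GX,GY)
def fit(im,s,c0,h,barw,notch,lock=False):
    """pose (x,y,yaw deg mod 180) of a part whose top is at height h, from bright-on-dark contrast"""
    I=lambda z:cv2.GaussianBlur(cv2.cvtColor(topdown(im,s,c0,z,.12,1000),cv2.COLOR_RGB2GRAY).astype(np.float32),(0,0),.8)
    A=I(h); B=I(h-.015) if lock else A
    b=barw/2; ring=(RR<.048)&(RR>.038); n=GY if notch=='y' else GX; m=GX if notch=='y' else GY
    ring&=~((np.abs(n)>.0425)&(np.abs(m)<.0065)); bar=(np.abs(GY)<b)&(RR<.038)
    hole=(RR<.036)&(np.abs(GY)>b+.001)&(np.abs(GY)<b+.010); out=(RR>.049)&(RR<.055)
    if lock:
        ring=((RR<.056)&(RR>.040)|(np.abs(GY)<.018)&(np.abs(GX)<.069)&(RR>.04))&(np.abs(GY)>b+.004)
        bar=(np.abs(GY)<b)&(RR<.045); hole=(RR<.038)&(np.abs(GY)>b+.001)&(np.abs(GY)<b+.010)
        out=(RR>.058)&(RR<.068)&(np.abs(GY)>.02)|(np.abs(GX)>.071)&(np.abs(GX)<.075)&(np.abs(GY)<.018)
    def sc(p):
        c,q=np.cos(np.radians(p[2])),np.sin(np.radians(p[2]))
        def mean(J,k):
            X=p[0]/1000+c*GX[k]-q*GY[k]; Y=p[1]/1000+q*GX[k]+c*GY[k]
            return map_coordinates(J,[(.12-Y)*1000-.5,(.12+X)*1000-.5],order=1,mode='nearest').mean()
        return -(mean(B,ring)+2*mean(A,bar)-2*mean(A,hole)-mean(B,out))
    p=min(((sc((x,y,a)),x,y,a) for x in range(-20,21,5) for y in range(-20,21,5) for a in range(0,180,10)))
    r=minimize(sc,p[1:],method='Nelder-Mead',options=dict(initial_simplex=np.array(p[1:])+np.array([[0,0,0],[4,0,0],[0,4,0],[0,0,6]])))
    return c0[0]+r.x[0]/1000,c0[1]+r.x[1]/1000,r.x[2]%180,-r.fun
E
python3 - <<'E'
from h import *
d=np.load('w1.npz');s=dict(tool_pos=d['pos'],eef_rot=d['rot']);im=d['im']
for n,c,h,w,no,l in [('spider',(.622,-.309),.022,.016,'y',0),('tall',(.417,.31),.024,.012,'x',0),('low',(.61,.256),.018,.012,'y',0),('lock',(.418,-.272),.022,.012,'y',1),('green',(.6356,-.4544),.022,.016,'y',0)]:
    print(n,np.round(fit(im,s,c,h,w,no,l),4))
a=at_z('wrist',(132,122),.098,s);b=at_z('wrist',(160,230),.098,s);print(a,b,np.degrees(np.arctan2(*(a-b)[1::-1])))
t=[topdown(im,s,c,z,.1,2000) for c,z in [((.622,-.309),.022),((.474,.0),.081)]]
for j in t:
    for k in (100,200,300): j[k,:]//=2; j[:,k]//=2
cv2.imwrite('pics/t1.png',np.hstack(t)[:,:,::-1])
E
```

```text
spider [  0.6126  -0.307  135.7812 182.639 ]
tall [  0.4117   0.3067  53.1752 290.2134]
low [6.136000e-01 2.598000e-01 1.134946e+02 2.726991e+02]
lock [  0.4103  -0.2701 170.3199 185.3114]
green [ 0.6165 -0.4363 55.9679 67.1467]
[0.56687797 0.02712406 0.098     ] [ 0.42490446 -0.03311221  0.098     ] 22.990457220491134
```

View pics/t1.png

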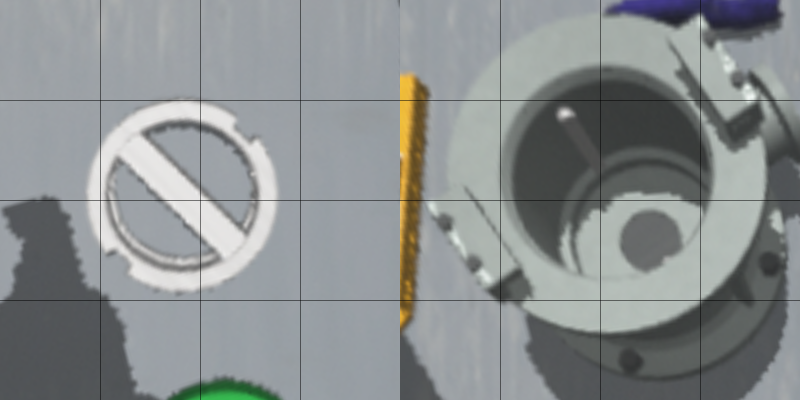

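drive_tool(
  steps=[
    [7,-9,-15,0,0,0.125],
    [14,-18,-30,0,0,0.25],
    [21,-27,-45,0,0,0.375],
    [28,-36,-60,0,0,0.5],
    [35,-45,-75,0,0,0.625],
    [42,-54,-90,0,0,0.75],
    [50,-63,-105,0,0,0.875],
    [58,-73,-120,0,0,1.0],
  ],
)

```text
clock: 3.62
tool_pos: [0.6106, -0.3103, 0.18]
eef_rot: [3.099, -0.515, 0.0]
force: [0.2, -0.2, -0.3]
finger_gap: 0.0302
```

drive_tool(
  steps=[
    [0,0,-5,0,0,0.125],
    [0,0,-10,0,0,0.25],
    [0,0,-15,0,0,0.375],
    [0,0,-20,0,0,0.5],
    [0,0,-25,0,0,0.625],
    [0,0,-30,0,0,0.75],
    [0,0,-30,0,0,0.875],
    [0,0,-30,0,0,1.0],
  ],
)

```text
clock: 4.28
tool_pos: [0.6102, -0.3099, 0.1504]
eef_rot: [-2.966, -1.033, 0.001]
force: [-0.0, -0.7, -0.4]
finger_gap: 0.0298
```

drive_tool(
  steps=[
    [0,0,0,0,0,0.12],
    [0,0,0,0,0,0.131],
    [0,0,0,0,0,0.131],
  ],
)

```text
clock: 4.53
tool_pos: [0.6104, -0.3098, 0.1507]
eef_rot: [2.898, 1.213, 0.0]
force: [-0.4, -0.3, 0.6]
finger_gap: 0.0298
```

```bash
python3 - <<'E'
from h import *
s,im=shot('wrist','w2.png'); print(s['clock'],s['tool_pos'],yawx(s),s['finger_gap'])
print(np.round(fit(im,s,(.6126,-.307),.022,.016,'y'),4))
E
```

```text
4.5333 [ 0.61043567 -0.30984596  0.15070141] 45.41559978082342 0.02977973344573287
[  0.6134  -0.3069 135.9813 202.0193]
```

View pics/w2.png

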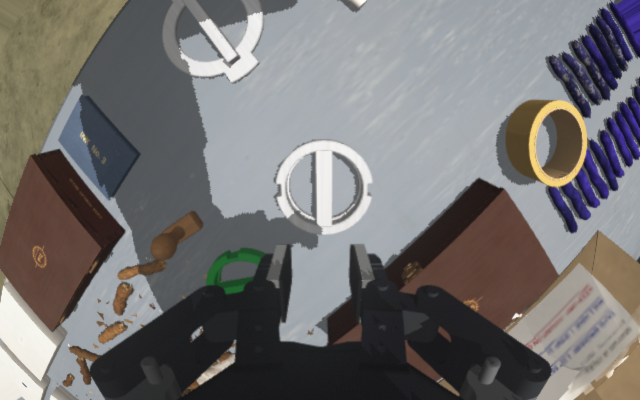

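Picture shows the grey spider with its notches and bar at px (323,187) and the green one apart at (235,270); the fit agrees with the earlier one. I'll descend and grip.

drive_tool(
  steps=[
    [3,3,-40,0,0,0.01],
    [3,3,-75,0,0,0.01],
    [3,3,-105,0,0,0.01],
    [3,3,-125,0,0,0.01],
    [3,3,-135,0,0,0.01],
    [3,3,-140,0,0,0.01],
    [3,3,-140,0,0,0.01],
  ],
)

```text
clock: 5.17
tool_pos: [0.6137, -0.3066, 0.0104]
eef_rot: [-2.891, -1.23, 0.0]
force: [0.5, -0.7, -0.3]
finger_gap: 0.0299
```

drive_tool(
  steps=[
    [0,0,0,0,0,0],
    [0,0,0,0,0,0],
    [0,0,0,0,0,0],
    [0,0,0,0,0,0],
    [0,0,0,0,0,0],
  ],
  claw=-1,
)

```text
clock: 5.58
tool_pos: [0.614, -0.3066, 0.0112]
eef_rot: [2.889, 1.232, 0.001]
force: [0.4, -0.6, 0.5]
finger_gap: -0.0002
```

```bash
python3 - <<'E'
from h import *
s,im=shot('wrist'); print(s['clock'],s['tool_pos'],yawx(s),s['finger_gap'],s['force'],s['wrist_torque'])
s2,im2=shot('side')
a=cv2.resize(im[120:370,200:440],(480,500)); b=cv2.resize(im2[240:365,320:395],(300,500))
cv2.imwrite('pics/w3.png',np.hstack([a,b])[:,:,::-1])
E
```

```text
5.5833 [ 0.61397176 -0.30661401  0.01115343] 46.17238687562848 -0.00015777014137458562 [ 0.44557328 -0.55354847  0.51483331] [-0.00238795  0.04003237  0.00960396]
```

View pics/w3.png

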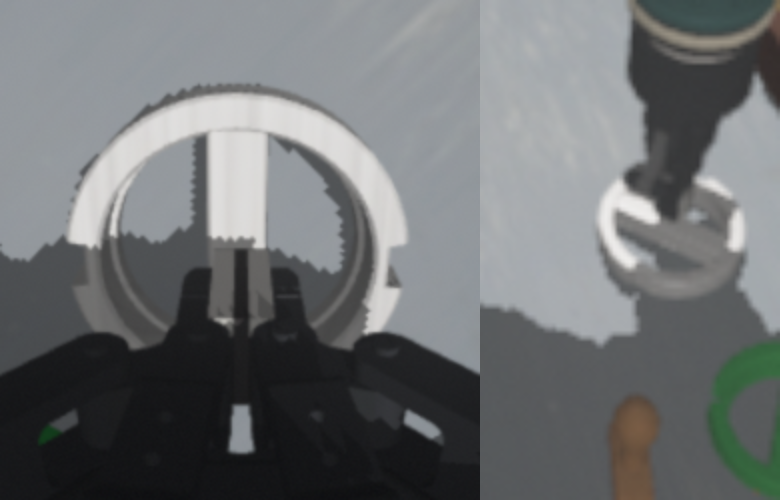

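Fingers shut on nothing: the wrist crop shows the pads at about crop (240,285), apparently above the bar rather than straddling it. I'll reopen, go lower watching the force, and close again.

drive_tool(
  steps=[
    [0,0,0,0,0,0],
    [0,0,0,0,0,0],
    [0,0,0,0,0,0],
    [0,0,-3,0,0,0],
    [0,0,-6,0,0,0],
    [0,0,-8,0,0,0],
    [0,0,-8,0,0,0],
  ],
  claw=-0.3,
)

```text
clock: 6.27
tool_pos: [0.6134, -0.3063, 0.0018]
eef_rot: [-2.889, -1.232, 0.001]
force: [0.1, 0.1, -0.3]
finger_gap: 0.0299
```

drive_tool(
  steps=[
    [0,0,0,0,0,0],
    [0,0,0,0,0,0],
    [0,0,0,0,0,0],
    [0,0,0,0,0,0],
    [0,0,0,0,0,0],
  ],
  claw=-1,
)

```text
clock: 6.68
tool_pos: [0.6138, -0.3065, 0.0027]
eef_rot: [2.89, 1.232, 0.0]
force: [0.5, -0.0, 0.1]
finger_gap: -0.0
```

```bash
python3 - <<'E'
from h import *
s,im=shot('wrist'); s2,im2=shot('side')
i=ctrl.camera_info('side')
for z in (0,.02,.04):
    p=np.array(i['view'])@np.r_[s['tool_pos']+[0,0,z],1]; u=i['fx']*p[0]/p[2]+i['cx'];v=i['fy']*p[1]/p[2]+i['cy'];print(z,u,v)
a=cv2.resize(im[200:310,260:380],(480,440),interpolation=cv2.INTER_CUBIC); b=cv2.resize(im2[255:325,340:395],(346,440),interpolation=cv2.INTER_CUBIC)
cv2.imwrite('pics/w4.png',np.clip(np.hstack([a,b])[:,:,::-1].astype(float)*1.6,0,255))
E
```

```text
0 366.61180553484127 298.5237707106793
0.02 367.23513418119705 293.85092922365544
0.04 367.87458033878437 289.0572613064803[ WARN:0@3.280] global loadsave.cpp:1063 imwrite_ Unsupported depth image for selected encoder is fallbacked to CV_8U.
```

View pics/w4.png

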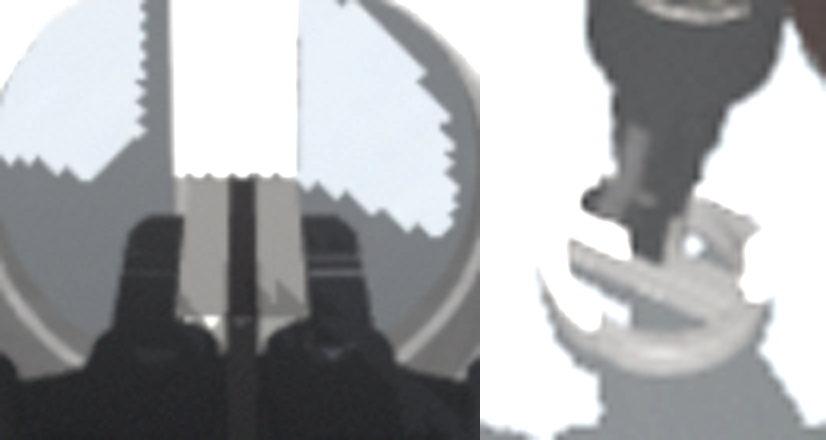

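drive_tool(
  steps=[
    [0,0,10,0,0,0],
    [0,0,25,0,0,0],
    [0,0,45,0,0,0],
    [0,0,60,0,0,0],
    [0,0,60,0,0,0],
  ],
)

```text
clock: 7.2
tool_pos: [0.6151, -0.3074, 0.0666]
eef_rot: [2.886, 1.231, 0.004]
force: [0.7, -0.9, 0.6]
finger_gap: 0.0001
```

```bash
python3 - <<'E'
from h import *
s,im=shot('wrist'); print(s['clock'],s['tool_pos'],yawx(s),s['finger_gap'],s['force'])
s2,im2=shot('side')
a=cv2.resize(im[120:330,210:430],(440,420)); b=cv2.resize(im2[240:345,320:410],(360,420),interpolation=cv2.INTER_CUBIC)
cv2.imwrite('pics/w5.png',np.clip(np.hstack([a,b])[:,:,::-1].astype(float)*1.2,0,255).astype(np.uint8))
E
```

```text
7.2 [ 0.61513512 -0.30737223  0.06657719] 46.18448647763222 9.31723219676774e-05 [ 0.69870762 -0.86941513  0.60558913]
```

View pics/w5.png

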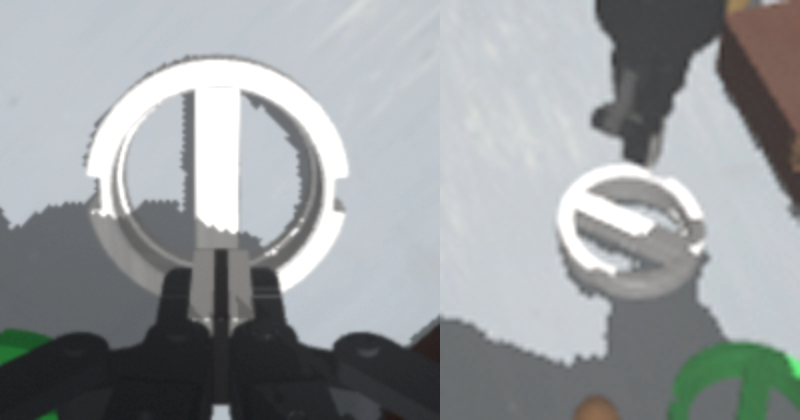

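The spider stayed put, so the fingertips sit higher than I assumed. I'll probe the bar top with shut fingers to get the true tip offset.

drive_tool(
  steps=[
    [0,0,-30,0,0,0],
    [0,0,-50,0,0,0],
    [0,0,-61,0,0,0],
    [0,0,-64,0,0,0],
    [0,0,-65,0,0,0],
    [0,0,-66,0,0,0],
  ],
)

```text
clock: 7.8
tool_pos: [0.6126, -0.3057, 0.0013]
eef_rot: [2.889, 1.232, -0.0]
force: [-30.6, 18.4, 83.9]
finger_gap: -0.0001
```

drive_tool(
  steps=[
    [0,0,-1,0,0,0],
    [0,0,-2,0,0,0],
    [0,0,-2,0,0,0],
  ],
)

```text
clock: 8.05
tool_pos: [0.6127, -0.3058, 0.0013]
eef_rot: [2.888, 1.232, 0.001]
force: [-35.3, 20.1, 93.2]
finger_gap: -0.0001
```

drive_tool(
  steps=[
    [0,0,4,0,0,0],
    [0,0,30,0,0,0],
    [0,0,70,0,0,0],
    [0,0,110,0,0,0],
    [0,0,150,0,0,0],
    [0,0,150,0,0,0],
  ],
  claw=-0.3,
)

```text
clock: 8.55
tool_pos: [0.6158, -0.3078, 0.1522]
eef_rot: [2.883, 1.229, 0.008]
force: [0.7, -1.3, 0.1]
finger_gap: 0.0299
```

```bash
python3 - <<'E'
from h import *
s,im=shot('wrist'); print(s['clock'],s['tool_pos'],yawx(s),s['finger_gap'],s['force'])
for z in (.002,.022,.042): print(z,np.round(fit(im,s,(.6126,-.307),z,.016,'y'),4))
E
```

```text
8.55 [ 0.61580331 -0.30779784  0.1522024 ] 46.18377908429217 0.0299405008366139 [ 0.73767383 -1.32447733  0.06308411]
0.002 [  0.6148  -0.3086 136.0831 185.3032]
0.022 [  0.6134  -0.3067 136.0029 199.8099]
0.042 [  0.6101  -0.3029 136.1293 172.9796]
```

The fit's best scale is at z=22 mm, so the camera height is right. The fingertips therefore end about 20 mm behind the stated TCP. I'll descend with that offset.

drive_tool(
  steps=[
    [-2,1,-40,0,0,0],
    [-2,1,-80,0,0,0],
    [-2,1,-115,0,0,0],
    [-2,1,-140,0,0,0],
    [-2,1,-150,0,0,0],
    [-2,1,-152,0,0,0],
    [-2,1,-154,0,0,0],
    [-2,1,-154,0,0,0],
  ],
)

```text
clock: 9.27
tool_pos: [0.6124, -0.3059, -0.0084]
eef_rot: [2.889, 1.232, 0.001]
force: [-0.2, -0.6, 0.2]
finger_gap: 0.0299
```

drive_tool(
  steps=[
    [0,0,-2,0,0,0],
    [0,0,-4,0,0,0],
    [0,0,-6,0,0,0],
    [0,0,-6,0,0,0],
  ],
)

```text
clock: 9.6
tool_pos: [0.6118, -0.3055, -0.0153]
eef_rot: [2.89, 1.232, 0.0]
force: [-0.2, 0.6, 0.5]
finger_gap: 0.03
```

drive_tool(
  steps=[
    [1,-1,4,0,0,0],
    [1,-1,9,0,0,0],
    [1,-1,9,0,0,0],
  ],
)

```text
clock: 9.85
tool_pos: [0.6134, -0.3069, -0.005]
eef_rot: [2.889, 1.232, 0.001]
force: [0.9, 0.0, -0.4]
finger_gap: 0.0298
```

drive_tool(
  steps=[
    [0,0,0,0,0,0],
    [0,0,0,0,0,0],
    [0,0,0,0,0,0],
    [0,0,0,0,0,0],
  ],
  claw=-1,
)

```text
clock: 10.18
tool_pos: [0.613, -0.3068, -0.0057]
eef_rot: [2.889, 1.231, 0.001]
force: [-1.8, 0.8, 7.9]
finger_gap: 0.0136
```

drive_tool(
  steps=[
    [0,0,5,0,0,0],
    [0,0,25,0,0,0],
    [0,0,60,0,0,0],
    [0,0,95,0,0,0],
    [0,0,130,0,0,0.1],
    [-4,25,165,0,0,0.2],
    [-9,55,195,0,0,0.32],
    [-15,90,220,0,0,0.44],
  ],
)

```text
clock: 10.85
tool_pos: [0.5981, -0.2198, 0.213]
eef_rot: [2.547, 1.838, 0.001]
force: [0.9, 0.0, -3.8]
finger_gap: 0.0139
```

drive_tool(
  steps=[
    [-6,37,10,0,0,0.11],
    [-12,74,20,0,0,0.22],
    [-18,111,30,0,0,0.33],
    [-24,148,35,0,0,0.44],
    [-30,185,35,0,0,0.55],
    [-36,222,35,0,0,0.66],
    [-42,255,35,0,0,0.77],
    [-45,279,35,0,0,0.886],
  ],
)

```text
clock: 11.52
tool_pos: [0.552, 0.0617, 0.2462]
eef_rot: [-1.51, -2.754, -0.0]
force: [0.6, -0.1, -3.4]
finger_gap: 0.0139
```

drive_tool(
  steps=[
    [0,0,0,0,0,0],
    [0,0,0,0,0,0],
  ],
)

```text
clock: 11.68
tool_pos: [0.5528, 0.0602, 0.2461]
eef_rot: [-1.517, -2.751, 0.0]
force: [0.4, -0.4, -3.1]
finger_gap: 0.0137
```

```bash
python3 - <<'E'
from h import *
s,im=shot('wrist','w6.png'); print(s['clock'],s['tool_pos'],yawx(s),s['finger_gap'],s['force'],s['q'])
np.savez('w6.npz',im=im,pos=s['tool_pos'],rot=s['eef_rot'])
for n,z in dict(housing_mouth=.081,housing_key=.068,housing_hook=.098,spider_mid=.25).items():
    for d in ctrl.place_of('wrist',n)[:3]: print(n,np.round(d['at'],1),round(d['p'],2),np.round(at_z('wrist',d['at'],z,s)[:2],4))
t=topdown(im,s,(.4775,.014),.081,.1,3000)
c=(300,300)
for r in (50,54,80): cv2.circle(t,c,r*3,(255,0,0),1)
for a in (30,35): 
    q=np.radians(a);cv2.line(t,(int(300-270*np.cos(q)),int(300+270*np.sin(q))),(int(300+270*np.cos(q)),int(300-270*np.sin(q))),(255,0,255),1)
cv2.imwrite('pics/t6.png',t[:,:,::-1])
E
```

```text
11.6833 [0.55281311 0.06019551 0.24607017] 122.25818240112109 0.013686885871777476 [ 0.36645359 -0.38355799 -3.05970243] [-3.80299389e-02  3.10788425e-01  1.15317425e-01  1.37579829e+00
 -9.69000704e-05 -6.01041451e-01]
housing_mouth [318.6  98.2] 0.87 [0.4786 0.0131]
housing_key [361.1  97.3] 0.75 [0.4521 0.051 ]
housing_hook [322.1 167. ] 0.77 [0.5363 0.0538]
housing_hook [228.2  14.5] 0.54 [ 0.4496 -0.1144]
spider_mid [320.3 257.1] 0.88 [0.5578 0.0649]
spider_mid [42.6 61.8] 0.8 [ 0.5464 -0.1694]
```

View pics/t6.png

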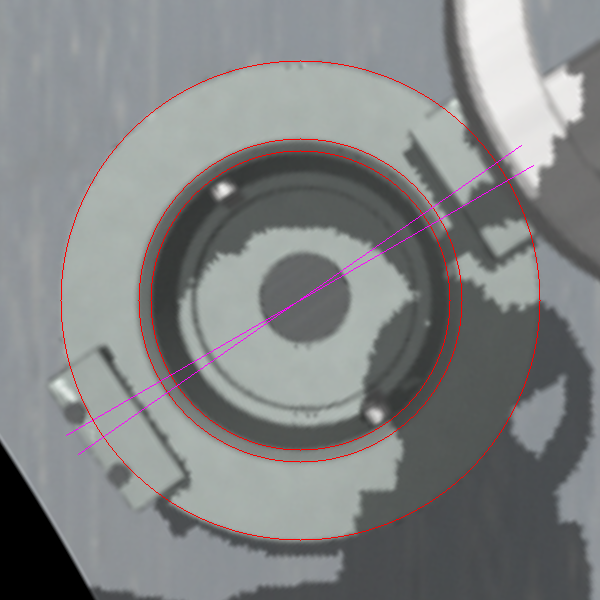

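The rectified view shows the spider held. Drawn circles fit the bore and flange, so the housing axis is at (0.4775, 0.014). Keys at (223,190) and (375,413) put the housing yaw at about 34°. Now I'll centre and lower.

drive_tool(
  steps=[
    [-20,-12,-20,0,0,0.03],
    [-40,-24,-45,0,0,0.03],
    [-58,-36,-75,0,0,0.03],
    [-70,-43,-105,0,0,0.03],
    [-75,-46,-130,0,0,0.03],
    [-75,-46,-145,0,0,0.03],
    [-75,-46,-145,0,0,0.03],
    [-75,-46,-145,0,0,0.03],
  ],
)

```text
clock: 12.6
tool_pos: [0.4782, 0.0126, 0.1012]
eef_rot: [-1.479, -2.771, 0.0]
force: [0.6, -0.5, -2.4]
finger_gap: 0.0137
```

```bash
python3 - <<'E'
from h import *
s=ctrl.sense(); print(s['clock'],s['tool_pos'],yawx(s),s['force'])
E
```

```text
12.6 [0.47824598 0.01259496 0.1011754 ] 123.79482615188577 [ 0.61100152 -0.50187216 -2.39500153]
```

drive_tool(
  steps=[
    [-1,1,-15,0,0,0.005],
    [-1,1,-25,0,0,0.005],
    [-1,1,-33,0,0,0.005],
    [-1,1,-38,0,0,0.005],
    [-1,1,-42,0,0,0.005],
    [-1,1,-45,0,0,0.005],
  ],
)

```text
clock: 13.1
tool_pos: [0.4778, 0.0139, 0.0563]
eef_rot: [1.471, 2.775, 0.0]
force: [1.0, -0.8, -3.6]
finger_gap: 0.0138
```

drive_tool(
  steps=[
    [0,0,-5,0,0,0],
    [0,0,-10,0,0,0],
    [0,0,-15,0,0,0],
    [0,0,-20,0,0,0],
    [0,0,-25,0,0,0],
    [0,0,-25,0,0,0],
  ],
)

```text
clock: 13.6
tool_pos: [0.4766, 0.0135, 0.0303]
eef_rot: [-1.471, -2.775, 0.003]
force: [-3.1, -6.1, -4.4]
finger_gap: 0.0137
```

drive_tool(
  steps=[
    [0,0,-5,0,0,0],
    [0,0,-10,0,0,0],
    [0,0,-14,0,0,0],
    [0,0,-17,0,0,0],
    [0,0,-17,0,0,0],
  ],
)

```text
clock: 14.02
tool_pos: [0.4767, 0.0134, 0.0136]
eef_rot: [-1.471, -2.775, 0.003]
force: [-2.0, -6.0, -2.2]
finger_gap: 0.0136
```

drive_tool(
  steps=[
    [0,0,-1,0,0,0],
    [0,0,-2.5,0,0,0],
    [0,0,-2.5,0,0,0],
  ],
)

```text
clock: 14.27
tool_pos: [0.4769, 0.0134, 0.0114]
eef_rot: [1.471, 2.776, -0.003]
force: [-4.3, -6.6, 1.1]
finger_gap: 0.0142
```

drive_tool(
  steps=[
    [0,0,0,0,0,0],
    [0,0,0,0,0,0],
    [0,0,0,0,0,0],
  ],
  claw=-0.35,
)

```text
clock: 14.52
tool_pos: [0.4777, 0.0141, 0.0117]
eef_rot: [1.471, 2.775, 0.001]
force: [-0.3, 0.1, -0.7]
finger_gap: 0.028
```

drive_tool(
  steps=[
    [0,0,10,0,0,0],
    [0,0,30,0,0,0],
    [0,0,70,0,0,0],
    [0,0,110,0,0,0],
    [0,0,150,0,0,0],
    [25,18,185,0,0,0],
    [50,34,210,0,0,0],
    [74,48,230,0,0,0],
  ],
)

```text
clock: 15.18
tool_pos: [0.5525, 0.063, 0.2448]
eef_rot: [1.47, 2.773, 0.003]
force: [1.5, -1.0, 0.0]
finger_gap: 0.028
```

drive_tool(
  steps=[
    [0,0,0,0,0,0],
    [0,0,0,0,0,0],
  ],
)

```text
clock: 15.35
tool_pos: [0.5527, 0.0628, 0.242]
eef_rot: [1.468, 2.775, 0.001]
force: [-0.1, -0.1, 0.0]
finger_gap: 0.028
```

```bash
python3 - <<'E'
from h import *
s,im=shot('wrist','w7.png'); print(s['clock'],s['tool_pos'],yawx(s),s['finger_gap'],s['force'])
np.savez('w7.npz',im=im,pos=s['tool_pos'],rot=s['eef_rot'])
for z in (.033,.038,.043,.048): print(z,np.round(fit(im,s,(.4775,.014),z,.016,'y'),4))
t=topdown(im,s,(.4775,.014),.081,.1,2500)
u=topdown(im,s,(.4775,.014),.038,.06,4000)
cv2.circle(u,(240,240),192,(255,0,0),1)
cv2.imwrite('pics/t7.png',u[:,:,::-1])
E
```

```text
15.35 [0.55272603 0.06277696 0.24204189] 124.23397466798762 0.027966184681671193 [-0.08716072 -0.05722265  0.04861815]
0.033 [4.761000e-01 1.550000e-02 3.443240e+01 2.572499e+02]
0.038 [4.763000e-01 1.580000e-02 3.434340e+01 2.513511e+02]
0.043 [4.766000e-01 1.600000e-02 3.427860e+01 2.427121e+02]
0.048 [4.768000e-01 1.620000e-02 3.415830e+01 2.316701e+02]
```

View pics/t7.png

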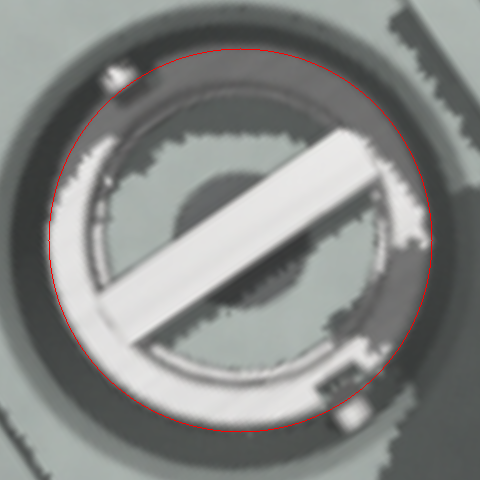

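Picture shows the spider seated: the 96 mm circle matches at z=38 mm, with both keys, at (118,76) and (350,412), in its notches. Next is the tall grid.

drive_tool(
  steps=[
    [-18,31,-5,0,0,0.05],
    [-36,62,-10,0,0,0.1],
    [-54,93,-20,0,0,0.15],
    [-72,124,-30,0,0,0.2],
    [-90,155,-45,0,0,0.25],
    [-108,186,-60,0,0,0.3],
    [-126,217,-75,0,0,0.33],
    [-142,242,-92,0,0,0.33],
  ],
  claw=-0.3,
)

```text
clock: 16.07
tool_pos: [0.4069, 0.3047, 0.1484]
eef_rot: [-0.992, -2.98, 0.001]
force: [0.4, 0.5, -0.5]
finger_gap: 0.0302
```

drive_tool(
  steps=[
    [0,0,0,0,0,0],
    [0,0,0,0,0,0],
    [0,0,0,0,0,0],
  ],
)

```text
clock: 16.32
tool_pos: [0.409, 0.3032, 0.1495]
eef_rot: [-0.995, -2.979, 0.001]
force: [-0.4, -0.1, 0.5]
finger_gap: 0.0303
```

```bash
python3 - <<'E'
from h import *
s,im=shot('wrist','w8.png'); print(s['clock'],s['tool_pos'],yawx(s),s['finger_gap'],s['force'])
for z in (.019,.024,.029): print(z,np.round(fit(im,s,(.4117,.3067),z,.012,'x'),4))
for d in ctrl.place_of('wrist','tall_grid_mid')[:2]: print(np.round(d['at'],1),round(d['p'],2),np.round(at_z('wrist',d['at'],.012,s)[:2],4))
E
```

```text
16.3167 [0.40895505 0.30319606 0.14945769] 143.05747180676747 0.030303762413156684 [-0.38965111 -0.14305856  0.53437748]
0.019 [  0.4124   0.308   53.1299 228.5373]
0.024 [  0.4117   0.3071  52.9322 228.142 ]
0.029 [  0.4109   0.3063  52.9123 222.7775]
[320.1 186.4] 0.61 [0.4084 0.3047]
[44.1 86. ] 0.17 [ 0.6098 -0.0238]
```

drive_tool(
  steps=[
    [3,4,-40,0,0,0],
    [3,4,-80,0,0,0],
    [3,4,-110,0,0,0],
    [3,4,-135,0,0,0],
    [3,4,-148,0,0,0],
    [3,4,-154,0,0,0],
    [3,4,-156,0,0,0],
    [3,4,-156,0,0,0],
  ],
)

```text
clock: 17.08
tool_pos: [0.413, 0.3078, -0.006]
eef_rot: [0.996, 2.979, 0.001]
force: [0.4, -0.0, 0.6]
finger_gap: 0.03
```

drive_tool(
  steps=[
    [0,0,0,0,0,0],
    [0,0,0,0,0,0],
    [0,0,0,0,0,0],
    [0,0,0,0,0,0],
    [0,0,0,0,0,0],
  ],
  claw=-1,
)

```text
clock: 17.5
tool_pos: [0.4133, 0.3082, -0.0051]
eef_rot: [0.994, 2.978, 0.002]
force: [-0.1, -3.6, 6.0]
finger_gap: 0.0101
```

drive_tool(
  steps=[
    [0,0,10,0,0,0],
    [0,0,40,0,0,0.05],
    [0,0,80,0,0,0.12],
    [4,-16,115,0,0,0.24],
    [10,-46,135,0,0,0.36],
    [18,-80,140,0,0,0.48],
    [26,-115,140,0,0,0.6],
    [34,-150,140,0,0,0.72],
  ],
)

```text
clock: 18.17
tool_pos: [0.4459, 0.1617, 0.135]
eef_rot: [-0.092, 3.138, 0.001]
force: [1.1, 0.1, -3.0]
finger_gap: 0.01
```

drive_tool(
  steps=[
    [7,-35,0,0,0,0.1],
    [14,-70,0,0,0,0.2],
    [21,-100,0,0,0,0.3],
    [27,-125,0,0,0,0.4],
    [29,-140,-5,0,0,0.5],
    [29,-143,-15,0,0,0.522],
    [29,-143,-15,0,0,0.522],
    [29,-143,-15,0,0,0.522],
  ],
)

```text
clock: 18.83
tool_pos: [0.474, 0.0199, 0.1189]
eef_rot: [0.887, -3.013, -0.001]
force: [-0.5, 0.1, -2.8]
finger_gap: 0.0101
```

```bash
python3 - <<'E'
from h import *
s=ctrl.sense(); print(s['clock'],s['tool_pos'],yawx(s),s['finger_gap'],s['force'])
E
```

```text
18.8333 [0.47403266 0.01990225 0.11888927] -147.19366320234377 0.010070321496087302 [-0.53964409  0.08738345 -2.7705875 ]
```

drive_tool(
  steps=[
    [3,-5,-5,0,0,0.025],
    [3,-5,-8,0,0,0.025],
    [3,-5,-14,0,0,0.025],
    [3,-5,-20,0,0,0.025],
    [3,-5,-26,0,0,0.025],
    [3,-5,-32,0,0,0.025],
    [3,-5,-36,0,0,0.025],
    [3,-5,-36,0,0,0.025],
  ],
)

```text
clock: 19.5
tool_pos: [0.4769, 0.0151, 0.0816]
eef_rot: [0.927, -3.0, -0.001]
force: [0.0, -0.2, -3.1]
finger_gap: 0.0096
```

```bash
python3 - <<'E'
from h import *
s=ctrl.sense(); print(s['clock'],s['tool_pos'],yawx(s),s['finger_gap'],s['force'])
E
```

```text
19.5 [0.47686629 0.01505163 0.08164919] -145.66225333560706 0.009593857782021225 [ 0.03715443 -0.1624755  -3.09649897]
```

drive_tool(
  steps=[
    [0,0,-5,0,0,0],
    [0,0,-10,0,0,0],
    [0,0,-14,0,0,0],
    [0,0,-18,0,0,0],
    [0,0,-22,0,0,0],
    [0,0,-26,0,0,0],
  ],
)

```text
clock: 20.0
tool_pos: [0.4774, 0.0149, 0.0562]
eef_rot: [-0.927, 3.002, -0.0]
force: [-0.1, -0.4, -3.9]
finger_gap: 0.0098
```

drive_tool(
  steps=[
    [0,0,-5,0,0,0],
    [0,0,-10,0,0,0],
    [0,0,-15,0,0,0],
    [0,0,-19,0,0,0],
    [0,0,-21,0,0,0],
    [0,0,-21,0,0,0],
  ],
)

```text
clock: 20.5
tool_pos: [0.4771, 0.0149, 0.0351]
eef_rot: [0.927, -3.001, -0.001]
force: [0.3, 0.1, -2.8]
finger_gap: 0.0101
```

Perfectly free; down the last bit, release, and on to the low grid (turning jaws toward 203.5°).

drive_tool(
  steps=[
    [0,0,-1,0,0,0],
    [0,0,-2,0,0,0],
    [0,0,-2,0,0,0],
  ],
)

```text
clock: 20.75
tool_pos: [0.4775, 0.0149, 0.0336]
eef_rot: [-0.927, 3.001, -0.0]
force: [0.2, 0.4, -3.4]
finger_gap: 0.0098
```

drive_tool(
  steps=[
    [0,0,0,0,0,0],
    [0,0,0,0,0,0],
    [0,0,0,0,0,0],
  ],
  claw=-0.35,
)

```text
clock: 21.0
tool_pos: [0.4777, 0.0148, 0.0338]
eef_rot: [-0.927, 3.001, -0.0]
force: [-0.1, -1.1, 0.5]
finger_gap: 0.0276
```

drive_tool(
  steps=[
    [0,0,10,0,0,0],
    [0,0,30,0,0,0],
    [0,0,70,0,0,0],
    [0,0,110,0,0,0],
    [0,0,150,0,0,0],
    [-26,16,180,0,0,0],
    [-52,32,205,0,0,0],
    [-52,32,205,0,0,0],
  ],
)

```text
clock: 21.67
tool_pos: [0.4236, 0.0485, 0.2435]
eef_rot: [-0.928, 2.996, -0.003]
force: [-0.1, -0.3, 1.3]
finger_gap: 0.0278
```

```bash
python3 - <<'E'
from h import *
s,im=shot('wrist','w9.png'); print(s['clock'],s['tool_pos'],yawx(s),s['finger_gap'],s['force'])
for z in (.052,.057,.062,.067,.072): print(z,np.round(fit(im,s,(.4775,.014),z,.012,'x'),4))
u=topdown(im,s,(.4775,.014),.062,.06,4000)
cv2.circle(u,(240,240),192,(255,0,0),1)
cv2.imwrite('pics/t9.png',u[:,:,::-1])
E
```

```text
21.6667 [0.42358293 0.04850259 0.24345262] -145.58788920829838 0.027833162185114703 [-0.1479562  -0.26054957  1.34387829]
0.052 [4.786000e-01 1.480000e-02 1.249079e+02 2.553559e+02]
0.057 [4.784000e-01 1.440000e-02 1.248855e+02 2.542992e+02]
0.062 [4.783000e-01 1.400000e-02 1.249097e+02 2.479149e+02]
0.067 [4.780000e-01 1.370000e-02 1.249365e+02 2.364797e+02]
0.072 [4.779000e-01 1.330000e-02 1.249679e+02 2.208680e+02]
```

drive_tool(
  steps=[
    [24,26,-5,0,0,-0.05],
    [48,52,-10,0,0,-0.1],
    [72,80,-20,0,0,-0.15],
    [96,106,-35,0,0,-0.19],
    [120,132,-50,0,0,-0.19],
    [144,158,-65,0,0,-0.19],
    [168,186,-80,0,0,-0.19],
    [188,208,-95,0,0,-0.19],
  ],
  claw=-0.3,
)

```text
clock: 22.38
tool_pos: [0.6149, 0.2566, 0.1411]
eef_rot: [0.639, -3.075, -0.0]
force: [1.2, 0.1, 0.2]
finger_gap: 0.0296
```

drive_tool(
  steps=[
    [0,0,0,0,0,0],
    [0,0,0,0,0,0],
    [0,0,0,0,0,0],
  ],
)

```text
clock: 22.63
tool_pos: [0.6133, 0.2544, 0.1428]
eef_rot: [0.638, -3.075, 0.0]
force: [0.0, -0.3, 0.4]
finger_gap: 0.0297
```

```bash
python3 - <<'E'
from h import *
s,im=shot('wrist','w10.png'); print(s['clock'],s['tool_pos'],yawx(s),s['finger_gap'],s['force'])
for z in (.013,.018,.023): print(z,np.round(fit(im,s,(.6136,.2598),z,.012,'y'),4))
for d in ctrl.place_of('wrist','low_grid_mid')[:2]: print(np.round(d['at'],1),round(d['p'],2),np.round(at_z('wrist',d['at'],.009,s)[:2],4))
E
```

```text
22.6333 [0.61331404 0.25442515 0.14279361] -156.54553060251507 0.029718129085723934 [ 0.03522341 -0.30566807  0.35447778]
0.013 [  0.6127   0.2612 113.0921 245.8527]
0.018 [  0.6132   0.2601 113.1198 242.5249]
0.023 [  0.6136   0.2592 113.1462 233.319 ]
[317.9 192.6] 0.57 [0.6118 0.2619]
```

drive_tool(
  steps=[
    [0,6,-40,0,0,-0.006],
    [0,6,-80,0,0,-0.006],
    [0,6,-110,0,0,-0.006],
    [0,6,-132,0,0,-0.006],
    [0,6,-146,0,0,-0.006],
    [0,6,-151,0,0,-0.006],
    [0,6,-153,0,0,-0.006],
    [0,6,-153,0,0,-0.006],
  ],
)

```text
clock: 23.4
tool_pos: [0.6138, 0.2606, -0.0084]
eef_rot: [-0.628, 3.077, 0.0]
force: [-0.5, 0.1, 0.9]
finger_gap: 0.03
```

drive_tool(
  steps=[
    [0,0,0,0,0,0],
    [0,0,0,0,0,0],
    [0,0,0,0,0,0],
    [0,0,0,0,0,0],
    [0,0,0,0,0,0],
  ],
  claw=-1,
)

```text
clock: 23.82
tool_pos: [0.6142, 0.261, -0.0078]
eef_rot: [-0.629, 3.076, -0.0]
force: [-1.8, -1.0, 8.4]
finger_gap: 0.0094
```

drive_tool(
  steps=[
    [0,0,10,0,0,0],
    [0,0,40,0,0,-0.1],
    [0,0,80,0,0,-0.22],
    [-8,-14,110,0,0,-0.34],
    [-20,-36,130,0,0,-0.46],
    [-36,-64,135,0,0,-0.58],
    [-52,-94,135,0,0,-0.7],
    [-68,-124,135,0,0,-0.82],
  ],
)

```text
clock: 24.48
tool_pos: [0.5449, 0.136, 0.1272]
eef_rot: [0.657, 3.07, 0.001]
force: [1.3, -0.5, -1.3]
finger_gap: 0.0098
```

drive_tool(
  steps=[
    [-16,-30,0,0,0,-0.11],
    [-32,-58,0,0,0,-0.22],
    [-46,-84,0,0,0,-0.33],
    [-58,-106,0,0,0,-0.44],
    [-66,-120,-5,0,0,-0.555],
    [-68.5,-123,-10,0,0,-0.555],
    [-68.5,-123,-10,0,0,-0.555],
    [-68.5,-123,-10,0,0,-0.555],
  ],
)

```text
clock: 25.15
tool_pos: [0.4772, 0.0142, 0.116]
eef_rot: [1.463, 2.78, 0.001]
force: [-0.7, 0.5, -2.1]
finger_gap: 0.0094
```

```bash
python3 - <<'E'
from h import *
s=ctrl.sense(); print(s['clock'],s['tool_pos'],yawx(s),s['finger_gap'],s['force'])
E
```

```text
25.15 [0.47722115 0.01424631 0.11602396] 124.4956192609325 0.009417557283885075 [-0.70939834  0.45801012 -2.10445034]
```

drive_tool(
  steps=[
    [0,0,-8,0,0,0],
    [0,0,-16,0,0,0],
    [0,0,-24,0,0,0],
    [0,0,-30,0,0,0],
    [0,0,-35,0,0,0],
    [0,0,-40,0,0,0],
    [0,0,-44,0,0,0],
    [0,0,-44,0,0,0],
  ],
)

```text
clock: 25.82
tool_pos: [0.4766, 0.0139, 0.0708]
eef_rot: [-1.466, -2.777, 0.001]
force: [0.1, -0.4, -2.1]
finger_gap: 0.0094
```

drive_tool(
  steps=[
    [0,0,-4,0,0,0],
    [0,0,-8,0,0,0],
    [0,0,-12,0,0,0],
    [0,0,-15,0,0,0],
    [0,0,-15,0,0,0],
  ],
)

```text
clock: 26.23
tool_pos: [0.4776, 0.0138, 0.0563]
eef_rot: [1.466, 2.777, 0.001]
force: [4.5, -0.4, -1.4]
finger_gap: 0.0098
```

drive_tool(
  steps=[
    [0,0,-1,0,0,0],
    [0,0,-1.5,0,0,0],
    [0,0,-1.5,0,0,0],
  ],
)

```text
clock: 26.48
tool_pos: [0.4777, 0.0138, 0.0552]
eef_rot: [1.466, 2.777, 0.001]
force: [5.6, -0.3, 0.4]
finger_gap: 0.0095
```

drive_tool(
  steps=[
    [0,0,0,0,0,0],
    [0,0,0,0,0,0],
    [0,0,0,0,0,0],
  ],
  claw=-0.35,
)

```text
clock: 26.73
tool_pos: [0.4763, 0.014, 0.0549]
eef_rot: [-1.466, -2.777, 0.001]
force: [0.4, -0.2, 0.7]
finger_gap: 0.028
```

drive_tool(
  steps=[
    [0,0,10,0,0,0],
    [0,0,30,0,0,0],
    [0,0,65,0,0,0],
    [0,0,100,0,0,0],
    [0,0,130,0,0,0],
    [26,16,160,0,0,0],
    [52,33,185,0,0,0],
    [52,33,185,0,0,0],
  ],
)

```text
clock: 27.4
tool_pos: [0.5341, 0.0485, 0.2446]
eef_rot: [1.462, 2.772, 0.006]
force: [-0.0, -0.1, -0.7]
finger_gap: 0.0278
```

```bash
python3 - <<'E'
from h import *
s,im=shot('wrist','w11.png'); print(s['clock'],s['tool_pos'],yawx(s),s['finger_gap'],s['force'])
for z in (.070,.075,.080,.085,.09): print(z,np.round(fit(im,s,(.4775,.014),z,.012,'y'),4))
u=topdown(im,s,(.4775,.014),.080,.07,4000)
cv2.circle(u,(280,280),192,(255,0,0),1)
cv2.imwrite('pics/t11.png',u[:,:,::-1])
E
```

```text
27.4 [0.53409807 0.04854483 0.24461275] 124.38769861546697 0.027818895507634972 [-0.0026751  -0.10800778 -0.68073213]
0.07 [4.747000e-01 1.480000e-02 3.413870e+01 2.650696e+02]
0.075 [4.746000e-01 1.460000e-02 3.410410e+01 2.604434e+02]
0.08 [4.745000e-01 1.450000e-02 3.407130e+01 2.498591e+02]
0.085 [4.743000e-01 1.440000e-02 3.397120e+01 2.342804e+02]
0.09 [4.738000e-01 1.410000e-02 3.386280e+01 2.158913e+02]
```

View pics/t11.png

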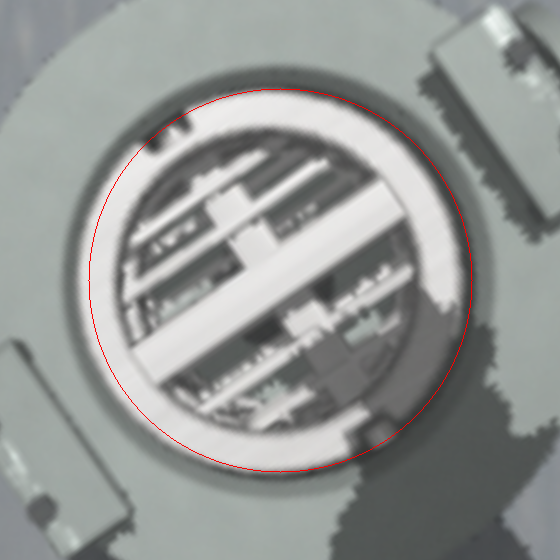

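The picture shows the low grid home: both keys in its notches at (165,135) and (378,430), and the bar square to the tall grid's bar below. It leans about 2 mm to the left, which is within tolerance. Next is the lock ring.

drive_tool(
  steps=[
    [-13,-33,0,0,0,-0.1],
    [-26,-67,-10,0,0,-0.2],
    [-40,-101,-20,0,0,-0.3],
    [-53,-135,-30,0,0,-0.4],
    [-66,-169,-45,0,0,-0.5],
    [-79,-203,-60,0,0,-0.6],
    [-92,-237,-75,0,0,-0.7],
    [-106,-271,-90,0,0,-0.77],
  ],
  claw=-0.3,
)

```text
clock: 28.12
tool_pos: [0.4205, -0.2249, 0.1485]
eef_rot: [-2.407, -2.016, 0.001]
force: [1.4, -0.8, -0.7]
finger_gap: 0.0296
```

drive_tool(
  steps=[
    [-12,-30,0,0,0,0],
    [-18,-47,0,0,0,0],
    [-18,-47,0,0,0,0],
    [-18,-47,0,0,0,0],
    [-18,-47,0,0,0,0],
  ],
)

```text
clock: 28.53
tool_pos: [0.4041, -0.2702, 0.1495]
eef_rot: [-2.402, -2.023, 0.0]
force: [0.1, 0.6, -1.1]
finger_gap: 0.03
```

```bash
python3 - <<'E'
from h import *
s,im=shot('wrist','w12.png'); print(s['clock'],s['tool_pos'],yawx(s),s['finger_gap'],s['force'])
for z in (.017,.022,.027): print(z,np.round(fit(im,s,(.4103,-.2701),z,.012,'y',True),4))
for d in ctrl.place_of('wrist','lock_ring_mid')[:2]: print(np.round(d['at'],1),round(d['p'],2),np.round(at_z('wrist',d['at'],.011,s)[:2],4))
u=topdown(im,s,(.4103,-.2701),.007,.09,3000)
cv2.imwrite('pics/t12.png',u[:,:,::-1])
E
```

```text
28.5333 [ 0.40412138 -0.27024173  0.14949534] 80.1986279600454 0.030037871739481116 [ 0.1417857   0.60761137 -1.05005732]
0.017 [  0.4092  -0.2697 170.4821 222.3239]
0.022 [  0.4076  -0.2694 170.4703 218.0768]
0.027 [  0.4056  -0.2689 170.4904 212.5331]
[319.8 191.3] 0.81 [ 0.4089 -0.2704]
```

drive_tool(
  steps=[
    [4.5,0.5,-40,0,0,0.005],
    [4.5,0.5,-80,0,0,0.005],
    [4.5,0.5,-110,0,0,0.005],
    [4.5,0.5,-135,0,0,0.005],
    [4.5,0.5,-149,0,0,0.005],
    [4.5,0.5,-155,0,0,0.005],
    [4.5,0.5,-157,0,0,0.005],
    [4.5,0.5,-157,0,0,0.005],
  ],
)

```text
clock: 29.3
tool_pos: [0.4097, -0.2703, -0.0066]
eef_rot: [2.397, 2.031, 0.0]
force: [-0.2, -0.2, 1.1]
finger_gap: 0.03
```

drive_tool(
  steps=[
    [0,0,0,0,0,0],
    [0,0,0,0,0,0],
    [0,0,0,0,0,0],
    [0,0,0,0,0,0],
    [0,0,0,0,0,0],
  ],
  claw=-1,
)

```text
clock: 29.72
tool_pos: [0.4101, -0.2709, -0.0057]
eef_rot: [2.396, 2.029, 0.001]
force: [-1.0, 2.9, 6.3]
finger_gap: 0.0098
```

drive_tool(
  steps=[
    [0,0,10,0,0,0],
    [0,0,40,0,0,-0.08],
    [0,0,80,0,0,-0.18],
    [5,18,115,0,0,-0.28],
    [11,48,130,0,0,-0.38],
    [19,82,135,0,0,-0.48],
    [27,116,135,0,0,-0.58],
    [35,150,135,0,0,-0.68],
  ],
)

```text
clock: 30.38
tool_pos: [0.4448, -0.1193, 0.1294]
eef_rot: [2.939, 1.105, 0.003]
force: [1.1, 1.5, -2.7]
finger_gap: 0.0098
```

drive_tool(
  steps=[
    [8,34,0,0,0,-0.1],
    [16,67,0,0,0,-0.2],
    [23,96,0,0,0,-0.3],
    [29,118,0,0,0,-0.4],
    [32,130,0,0,0,-0.5],
    [32.7,133.5,0,0,0,-0.528],
    [32.7,133.5,0,0,0,-0.528],
    [32.7,133.5,0,0,0,-0.528],
  ],
)

```text
clock: 31.05
tool_pos: [0.4771, 0.013, 0.1285]
eef_rot: [3.126, 0.312, 0.001]
force: [0.1, -0.8, -1.9]
finger_gap: 0.0093
```

```bash
python3 - <<'E'
from h import *
s=ctrl.sense(); print(s['clock'],s['tool_pos'],yawx(s),s['finger_gap'],s['force'])
E
```

```text
31.05 [0.47709862 0.01295605 0.12854712] 11.401349094692138 0.009330814551041827 [ 0.06980606 -0.7663481  -1.94248853]
```

drive_tool(
  steps=[
    [0.5,0,-12,0,0,0],
    [0.5,0,-22,0,0,0],
    [0.5,0,-30,0,0,0],
    [0.5,0,-37,0,0,0],
    [0.5,0,-43,0,0,0],
    [0.5,0,-47,0,0,0],
    [0.5,0,-49,0,0,0],
    [0.5,0,-49,0,0,0],
  ],
)

```text
clock: 31.72
tool_pos: [0.4775, 0.0129, 0.0788]
eef_rot: [-3.126, -0.309, 0.001]
force: [-0.3, 0.1, -2.9]
finger_gap: 0.0095
```

drive_tool(
  steps=[
    [0,0,-1,0,0,0],
    [0,0,-2,0,0,0],
    [0,0,-3,0,0,0],
    [0,0,-3,0,0,0],
  ],
)

```text
clock: 32.05
tool_pos: [0.4776, 0.0129, 0.0761]
eef_rot: [3.126, 0.309, 0.0]
force: [0.0, -0.2, -1.8]
finger_gap: 0.0097
```

drive_tool(
  steps=[
    [0,0,-1,0,0,0],
    [0,0,-1,0,0,-0.08],
    [0,0,-1,0,0,-0.18],
    [0,0,-1,0,0,-0.28],
    [0,0,-1,0,0,-0.38],
    [0,0,-1,0,0,-0.48],
    [0,0,-1,0,0,-0.57],
    [0,0,-1,0,0,-0.6],
  ],
)

```text
clock: 32.72
tool_pos: [0.4779, 0.0129, 0.0753]
eef_rot: [-3.076, 0.637, -0.001]
force: [0.1, -0.1, -0.3]
finger_gap: 0.0096
```

```bash
python3 - <<'E'
from h import *
s=ctrl.sense(); print(s['clock'],s['tool_pos'],yawx(s),s['finger_gap'],s['force'],s['wrist_torque'])
E
```

```text
32.7167 [0.47792152 0.01286139 0.07533594] -23.39183795648482 0.009607501387903436 [ 0.07732364 -0.08537135 -0.29344296] [-0.03074232  0.04146235  0.14444322]
```

drive_tool(
  steps=[
    [0,0,0,0,0,-0.08],
    [0,0,0,0,0,-0.16],
    [0,0,0,0,0,-0.24],
    [0,0,0,0,0,-0.32],
    [0,0,0,0,0,-0.4],
    [0,0,0,0,0,-0.45],
    [0,0,0,0,0,-0.45],
  ],
)

```text
clock: 33.3
tool_pos: [0.4779, 0.0129, 0.0753]
eef_rot: [-2.858, 1.303, -0.001]
force: [0.7, 0.3, 0.7]
finger_gap: 0.0099
```

drive_tool(
  steps=[
    [0,0,0,0,0,-0.04],
    [0,0,0,0,0,-0.08],
    [0,0,0,0,0,-0.11],
    [0,0,0,0,0,-0.11],
  ],
)

```text
clock: 33.63
tool_pos: [0.4779, 0.0129, 0.0753]
eef_rot: [-2.785, 1.454, -0.001]
force: [-0.2, -1.0, 2.5]
finger_gap: 0.0096
```

```bash
python3 - <<'E'
from h import *
s=ctrl.sense(); print(s['clock'],s['tool_pos'],yawx(s),s['finger_gap'],s['force'],s['wrist_torque'])
E
```

```text
33.6333 [0.47788317 0.01286181 0.07530485] -55.14542889238849 0.009629098967070805 [-0.22434765 -0.97723473  2.48053517] [-0.03219139  0.0125697   0.0253472 ]
```

Turned into place without resistance. Release, rise and check.

drive_tool(
  steps=[
    [0,0,0,0,0,0],
    [0,0,0,0,0,0],
    [0,0,0,0,0,0],
  ],
  claw=-0.35,
)

```text
clock: 33.88
tool_pos: [0.4777, 0.0129, 0.0751]
eef_rot: [-2.785, 1.453, -0.0]
force: [0.3, 0.1, 0.0]
finger_gap: 0.028
```

drive_tool(
  steps=[
    [0,0,10,0,0,0],
    [0,0,30,0,0,0],
    [0,0,65,0,0,0],
    [0,0,100,0,0,0],
    [0,0,130,0,0,0],
    [-26,-16,160,0,0,0],
    [-52,-33,170,0,0,0],
    [-52,-33,170,0,0,0],
  ],
)

```text
clock: 34.55
tool_pos: [0.4236, -0.0216, 0.2479]
eef_rot: [-2.784, 1.455, -0.006]
force: [0.8, 0.6, 0.0]
finger_gap: 0.0275
```

drive_tool(
  steps=[
    [0,0,0,0,0,0],
    [0,0,0,0,0,0],
    [0,0,0,0,0,0],
  ],
)

```text
clock: 34.8
tool_pos: [0.4259, -0.0199, 0.2444]
eef_rot: [2.785, -1.454, -0.001]
force: [0.6, -0.5, -0.4]
finger_gap: 0.0274
```

```bash
python3 - <<'E'
from h import *
s,im=shot('wrist','w13.png'); print(s['clock'],s['tool_pos'],yawx(s),s['finger_gap'],s['force'])
for z in (.098,.103,.108): print(z,np.round(fit(im,s,(.4775,.014),z,.012,'y',True),4))
for d in ctrl.place_of('wrist','lock_ring_mid')[:2]: print(np.round(d['at'],1),round(d['p'],2),np.round(at_z('wrist',d['at'],.092,s)[:2],4))
u=topdown(im,s,(.4775,.014),.088,.1,2500)
s2,b=shot('side'); b=cv2.resize(b[170:280,250:350],(454,500),interpolation=cv2.INTER_CUBIC) 
cv2.imwrite('pics/t13.png',np.hstack([u,b[:, :300]])[:,:,::-1])
E
```

```text
34.8 [ 0.42587375 -0.01986246  0.2444354 ] -55.14257868721479 0.02743804985804934 [ 0.55999272 -0.5134417  -0.38509212]
0.098 [4.765000e-01 1.530000e-02 3.456160e+01 2.181527e+02]
0.103 [4.769000e-01 1.560000e-02 3.459150e+01 2.123619e+02]
0.108 [4.770000e-01 1.570000e-02 3.458590e+01 2.049253e+02]
[319.5 122. ] 0.63 [0.476  0.0176]
```

View pics/t13.png

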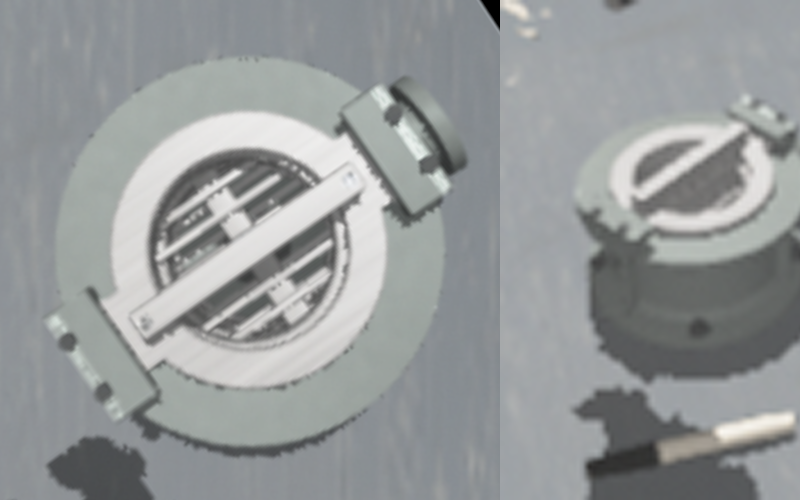

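The picture shows the lock ring flat on the flange, with both ears under the hooks at (395,150) and (100,355) and its bar at 34.6° against the housing's 34°. Handing in.

```bash
python3 -c "
from bench import ctrl
s=ctrl.sense();print(s['clock'],s['force']);print(ctrl.close_job())"
```

```text
34.95 [-0.88224549  0.61913717  0.08181895]
the job is handed in; nothing more can be done
None
```

The mixer head is back together and I handed the job in at about 35 s of the 72 s allowed. The spider, tall grid and low grid are home on the keys. The locking ring is on the flange, turned about 66° clockwise until its ears lay under the hooks.

**Last checks:**
- **Spider, tall grid, low grid:** each lies within about 3 mm of the bore axis. I measured the bars at 34.3°, 124.9° and 34.1°, against a housing yaw of about 34.3° (124.3° across).
- **Low grid:** it leans about 2–3 mm to one side of the bore, inside the 5 mm allowed.
- **Locking ring:** it is about 1.5–2 mm off axis at 34.6°, and the last picture shows both ears under the hooks.
- **Bystanders:** the arm was not steered near any bystander. The last picture shows the marker but not the rest, and I did not measure any of them afterwards.

**What disagreed:** the fingertips end about 20 mm short of the stated TCP.
- My first two closings on the spider caught nothing.
- A probe of its bar with the fingers shut reached 93 N at the wrist. That is under the 120 N limit, and the spider did not move.
- I corrected for the offset from then on, and every later grasp held.

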